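# Shut the incubator gas at the bench valve box

### The arm

A 6-joint arm with a two-finger parallel gripper is mounted at the origin on the work surface. World frame = base frame: x ahead of the robot, y to its left, z up, the work surface at z = 0. Lengths are in m, angles in rad, forces in N, time in s.
With the tool pointing down it reaches from about 0.225 to 0.875 m from the base axis. Payload 3.4 kg.
Tool frame: the origin (TCP) lies at the very end of the fingers, on their centre line; the grasp point (between the pads) lies 19 mm behind it (manip.grasp_offset is the distance from the TCP to the grasp point, in m); x points along the fingers, y is the direction in which the jaws open and shut, and the axes are right-handed (so a half turn about x gives the same grasp; the last joint's range is limited). The gripper opens to 85 mm and grips with 20 to 120 N. Pads are 22 mm wide; open, the fingers measure 114 mm over their backs; the gripper's body (76 mm by 85 mm) begins 54 mm behind the grasp point. The pads swing forward as they close: fully open they stand 13 mm farther back than shut.
Start: joints at [-1.32, 0.276, 1.505, -0, 1.361, -0.121], TCP at [0.209, -0.536, 0.231] pointing down, gripper open.
Joint ranges: [-2.89, 2.89], [-0.75, 2.08], [0.22, 2.7], [-1.18, 4.32], [0.11, 2.71], [-2.7, 2.7]. Speed limits (rad/s): [2.57, 2.57, 3.14, 3.14, 3.14, 3.14].

### API

Orientations are given as a unit quaternion [w, x, y, z].
In Python, from rig import manip gives the robot as it stands.
- The arm moves only by the tool step_arm, never from a script. Its argument "increments" is a list of rows, each an object with "grip": the opening, from 0 (shut) to 1 (fully open); "delta_pos": the shift along the world's x, y, z in m, a list of three; "twist": the turn about the world's z in degrees. A call has 1 to 10 rows; each row shifts and turns the commanded pose from where the row before left it; what a row does not reach is not made up. A row lasts 1/12 s, in which the tool goes at most 41.7 mm and 7.16 degrees, less where a joint would pass 70% of its speed; a pose out of reach is approached as far as the arm can. A call with a gripper value outside its range is refused whole. The fingers move at their own pace and stop on an object; "force" is the grip in N (left out, the last holds). Time passes only in rows, so rows that do not move let the fingers close. It gives the time, the measured TCP pose, the force and the opening at its end, in the units of the state.
- manip.get_state(): the state, without advancing time (a new reading comes with each control period).
- manip.get_image(name): name is "scene" or "top" or "wrist"; returns a dict with "img" (400x640x3 uint8, red, green, blue), "fx", "fy", "cx", "cy" (pixels), "rvec" (rotation vector, rad) and "tvec" (3), from world to camera coordinates, as OpenCV has them; the wrist camera has in their place "mount" (4x4, takes a point from camera to tool coordinates, whose origin is the TCP and whose axes are the tool frame's). Camera axes: x right, y down, z forward; pixel columns grow to the right and rows downward; lengths in m; the calibration is good to about 2 mm. A picture is of the moment at which its call begins: read the wrist's pose just before it. There is no depth.
- manip.sign_off(): hands the job in, once; it reports no verdict.
The state is a dict: "clock": time; "qpos": joint angles; "qd": joint speeds; "effort": joint torques, N m; "position": TCP position; "ee_rot": TCP orientation; "contact_force": force on the tool from outside, world axes, zero at the start; "moment": the same for the moment, N m; "width": finger opening in m.
Only numpy, scipy, OpenCV 4.12 (cv2) and the standard library are available. Lean on these libraries where they do the work, as an engineer would, in place of code of your own. Each camera call takes 0.05 s, during which the arm holds its last target. There are 200 camera calls.

### The job

Imaging is finished, so shut off the gas to the microscope's incubator. Push the blue cover of the white bench valve box by its upturned lip, sliding it along its tracks all the way until it stops, then push the yellow handle underneath clockwise (seen from above) to its stop, so that the valve is fully shut, and leave the cover open. This is all pushing with the fingertips: do not lift the cover out of its tracks or pick anything up, and leave the black handle and the things standing round the box as they are.

Things in the scene. Friction and masses are not known exactly. Their poses are not given: they have to be found in the camera images.
- valve_box: White valve box screwed to the bench, 190 (x) x 440 (y) x 72 mm high; origin at the centre of its underside, z up, x pointing away from the robot to within 0.3 rad. The cover rides on ledges at z 62 mm, between guide walls 72 mm high along both long sides and end walls 68 mm high that stop it at y +-214 mm. The -y half is a flat deck at z 60.5 mm, the +y half the open well. A flat foot reaches y 250 mm.
- well (a point): Centre of the well's floor, 4 mm above the bench, axes as the box's. The well is 150 mm (x) by 214 mm (y) inside and holds two like valves, stems 30 mm to the +x of this point and 45 mm to the -y or 37 mm to the +y of it. Copper pipes at z 22 mm leave both long sides and go down into the bench within 50 mm (front) and 70 mm (back) of the box; a gauge stands behind, 76 mm high.
- cover: Loose blue metal cover, 172 (x) x 212 (y) x 5 mm, 0.3 to 0.6 kg, lying in the tracks with its axes along the box's, 2 mm play each side; slides with a few newtons. Origin at the centre of its underside. Over the well (shut) its origin is at +93 to +107 mm along the box's y; fully aside over the deck, against the end wall, at -108 mm. It hides both valves until slid.
- cover_lip (a point): Middle of the top edge of the outer (+y) face of the cover's upturned lip: a blue strip with a white top edge, 150 mm long along x, 4 mm thick, rising 28 mm above the plate (67 to 95 mm above the bench) along the cover's +y edge. Pushing this face towards the box's -y opens the cover. Axes as the cover's.
- handle_yellow (a joint): Turn of the yellow handle, rad: 0 = open, handle pointing to the box's -x (towards the robot, along the pipe); grows clockwise seen from above to the stop at 1.571 = shut, handle pointing to the box's +y. Starts at 0 to 0.2. Stays where it is left; steady friction of 0.22 N m (about 6 N at 36 mm from the stem).
- yellow_stem (a point): Centre of the yellow handle's stem, on its turning axis, at mid-height of the handle, 52 mm above the bench. The brass valve body under it tops out at 33 mm (gland round the stem, radius 8 mm, to 42 mm). Does not turn with the handle.
- yellow_tip (a point): Free end of the yellow handle, 52 mm from the stem axis, at mid-height. The yellow sleeve runs from 12 to 52 mm from the axis, 14 mm wide, 12 mm high (46 to 58 mm above the bench).
- handle_black (a joint): Turn of the black handle of the other, like valve (82 mm beside the yellow one, on either side of it), same meaning; starts at 0 to 0.1 and is to be left so.
- black_stem (a point): Centre of the black handle's stem, as for the yellow one.
- black_tip (a point): Free end of the black handle, as for the yellow one.
- slide_box: Shut white and blue microscope-slide box, 87 x 192 x 37 mm, lying off the -y end of the valve box; origin at the centre of its underside. Loose, to be left alone.
- oil_bottle: Amber bottle of immersion oil with black cap, 34 mm across, 75 mm high, standing beyond the +y end of the valve box; origin at the centre of its underside. Loose, to be left alone.
- objective: Steel microscope objective standing upright, 30 mm across, 46 mm high, in front of the valve box; origin at the centre of its underside. Loose, to be left alone.

How it is judged:
On the way, in this order (a step that is already met when the one before it is completed fails the run):
1. the cover is slid fully aside in its tracks (y of cover in the frame of valve_box below -0.096 m), for 0.2 s.
2. the yellow handle is pushed fully shut (value of joint handle_yellow above 1.45 rad), for 0.2 s.
At the end, for the whole second after the job is handed in: The cover lies at rest in its tracks within 12 mm of its open stop, the yellow handle is within 0.12 rad (7 degrees) of its shut stop and still, the black handle's tip is within 8 mm and the slide box, bottle and objective within 20 mm of where they started (y of cover in the frame of valve_box below -0.096 m and value of joint handle_yellow above 1.45 rad and z of cover in the frame of valve_box between 0.058 and 0.066 m and linear speed of cover below 0.01 m/s and velocity of joint handle_yellow below 0.05 rad/s and distance of black_tip from where it was at the start of the episode below 0.008 m and distance of each of slide_box, oil_bottle, objective from where it was at the start of the episode below 0.02 m); the robot touches nothing.
It fails at once if the cover is lifted out of its tracks or tipped (more than 6 mm up, or 0.1 rad) (z of cover in the frame of valve_box above 0.068 m or angle between cover's own z axis and vertical above 0.1 rad).
It fails at once if the black handle is turned (its tip moves more than 8 mm) (distance of black_tip from where it was at the start of the episode above 0.008 m).
It fails at once if the slide box is moved more than 20 mm, lifted or tipped (distance of slide_box from where it was at the start of the episode above 0.02 m or height (world z) of slide_box above 0.01 m or angle between slide_box's own z axis and vertical above 0.2 rad).
It fails at once if the oil bottle is moved more than 20 mm, lifted or tipped (distance of oil_bottle from where it was at the start of the episode above 0.02 m or height (world z) of oil_bottle above 0.01 m or angle between oil_bottle's own z axis and vertical above 0.2 rad).
It fails at once if the objective is moved more than 20 mm, lifted or tipped (distance of objective from where it was at the start of the episode above 0.02 m or height (world z) of objective above 0.01 m or angle between objective's own z axis and vertical above 0.2 rad).
It also fails if it takes over 48 s, if anything falls off the work surface, if the arm or the gripper's body presses on something with over 40 N, if the wrist force passes 120 N, or if a joint passes its speed limit or range.

## Working session

There is one attempt and no reset: what is moved stays moved. The work goes in short steps, Python scripts to look and compute and a tool call to move; the robot and the scene stay as the last step left them, time stands still between calls to the robot, and variables do not carry over. Pictures are saved under pics/ and viewed, about 8 in all and at most 12, crops included, and the job is handed in when it is done.

Besides the shell and the picture viewer there is one more tool, called as name(argument=value, ...) on one line, values as JSON. step_arm: Moves the arm, as the interface text tells. Its arguments: {"type":"object","properties":{"increments":{"type":"array"},"force":{"type":"number"}},"required":["increments"]}

```bash
mkdir -p pics
cat > h.py <<'E'
import numpy as np, cv2, json
from rig import manip
def snap(name,fn):
    s=manip.get_state(); d=manip.get_image(name); cv2.imwrite('pics/'+fn,d['img'][:,:,::-1])
    np.savez('pics/'+fn+'.npz',**{k:np.array(v) for k,v in d.items()},pos=s['position'],rot=s['ee_rot']); return d
def cam(fn):
    d=np.load('pics/'+fn+'.npz'); K=np.array([[d['fx'],0,d['cx']],[0,d['fy'],d['cy']],[0,0,1.]])
    if 'rvec' in d: R=cv2.Rodrigues(d['rvec'])[0]; t=d['tvec'].ravel()
    else:
        from scipy.spatial.transform import Rotation as Ro
        w,x,y,z=d['rot']; T=np.eye(4); T[:3,:3]=Ro.from_quat([x,y,z,w]).as_matrix(); T[:3,3]=d['pos']
        M=np.linalg.inv(T@d['mount']); R=M[:3,:3]; t=M[:3,3]
    return K,R,t
def at(fn,u,v,z):
    K,R,t=cam(fn); r=R.T@np.linalg.inv(K)@[u,v,1]; c=-R.T@t; return c+r*(z-c[2])/r[2]
def proj(fn,P):
    K,R,t=cam(fn); q=(K@(R@np.atleast_2d(P).T+t[:,None])); return (q[:2]/q[2]).T
E
python3 - <<'E'
from h import *
snap('top','top0.png');snap('scene','sc0.png');print(manip.get_state())
E
```

```text
{'clock': 0.1, 'qpos': array([-1.32004270e+00,  2.76510667e-01,  1.50601565e+00, -5.47705489e-06,
        1.36073694e+00, -1.20968033e-01]), 'qd': array([ 0.00162426, -0.00233728, -0.00354337, -0.00053288, -0.00131748,
       -0.00071689]), 'effort': array([ 8.39171098e-04, -4.17699623e+01, -2.46404546e+01, -2.09911805e-04,
        5.84926573e-03, -4.88398825e-06]), 'position': array([ 0.2087392 , -0.53524684,  0.23053463]), 'ee_rot': array([-0.13007917, -0.69488815, -0.13125774,  0.69496854]), 'contact_force': array([-0.06067362, -0.04810869,  0.13189656]), 'moment': array([-0.00389119,  0.03240646,  0.00472512]), 'width': 0.08528726960747182}
```

View pics/top0.png

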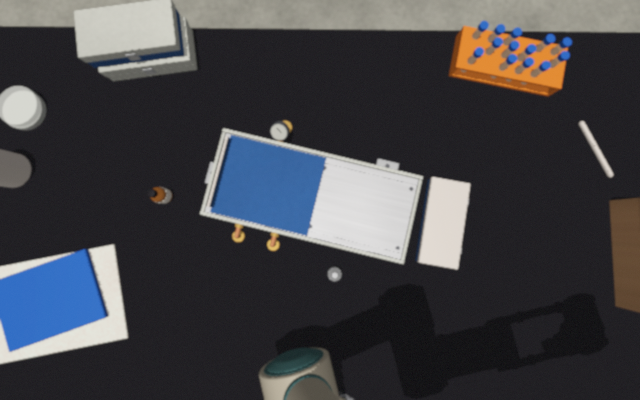

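View pics/sc0.png

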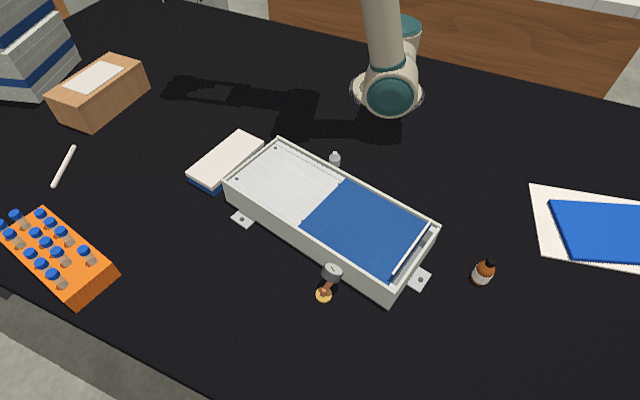

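The top view shows the box with its rim corners at about (224,129), (422,177), (405,264) and (201,214). The cover is over the left (+y) half, the bottle at (160,195), the objective at (335,274) and the slide box to the right at (445,222). The scene view agrees: the lip is at the right-hand end of the cover, with a narrow gap to the end wall.

```bash
cat > fit.py <<'E'
from h import *
from scipy.optimize import least_squares
fn='top0.png'
px=np.array([[224,129],[422,177],[405,264],[201,214.]])
loc=np.array([[.095,.22,.07],[.095,-.22,.07],[-.095,-.22,.07],[-.095,.22,.07]])
def w(p,l):
    c,s=np.cos(p[2]),np.sin(p[2]); l=np.atleast_2d(l); return np.c_[p[0]+c*l[:,0]-s*l[:,1],p[1]+s*l[:,0]+c*l[:,1],l[:,2]]
if __name__=='__main__':
    r=least_squares(lambda p:(proj(fn,w(p,loc))-px).ravel(),[.55,0,0]); p=r.x
    print(p,r.fun.round(1)); np.save('box.npy',p)
    print('pxscale',np.linalg.norm(at(fn,320,200,.07)-at(fn,321,200,.07)))
    for n,u,v,z in [('bottle',158,195,.04),('obj',335,274,.04),('gauge',279,131,.076),('coverend',326,157,.067),('coverend',308,235,.067)]:
        q=at(fn,u,v,z); c,s=np.cos(p[2]),np.sin(p[2]); d=q[:2]-p[:2]; print(n,q,'local',c*d[0]+s*d[1],-s*d[0]+c*d[1])
    im=cv2.imread('pics/sc0.png')
    L=np.array([[sx*.095,sy*.22,z] for sx in(1,-1) for sy in (1,-1) for z in(0,.07)])
    for u,v in proj('sc0.png',w(p,L)): cv2.circle(im,(int(u),int(v)),2,(0,0,255),-1)
    for yy in (.206,.2,.213): 
        for u,v in proj('sc0.png',w(p,[[-.075,yy,.095],[.075,yy,.095]])): cv2.circle(im,(int(u),int(v)),1,(0,255,0),-1)
    cv2.imwrite('pics/ov.png',cv2.resize(im[110:330,170:510],None,fx=2.3,fy=2.3))
E
python3 fit.py
```

```text
[ 0.54096717  0.02622411 -0.22982898] [-0.2 -0.3  1.5 -0.5 -0.9  0.1 -0.4  0.6]
pxscale 0.0021188333517192836
bottle [0.54204724 0.36703089 0.04      ] local -0.07658786844485388 0.33209143573290384
obj [ 0.37333064 -0.02294075  0.04      ] local -0.15202829324072514 -0.08606153429562097
gauge [0.67800331 0.0993946  0.076     ] local 0.1167637853924993 0.10246483336706994
coverend [ 0.62442868 -0.00141132  0.067     ] local 0.08756257726940705 -0.007895320211288803
coverend [0.45737922 0.0354154  0.067     ] local -0.08348391669347573 -0.010092645925535285
```

View pics/ov.png

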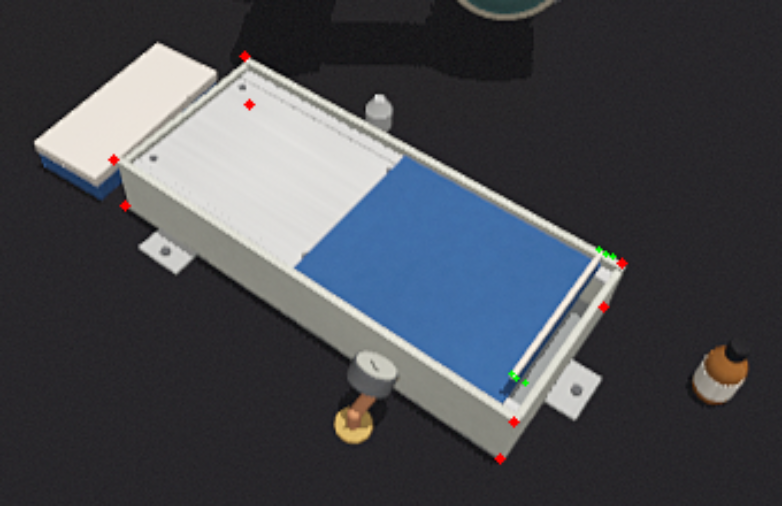

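```bash
cat > fit2.py <<'E'
from fit import *
from scipy.spatial.transform import Rotation as Ro
ps=np.array([[440.4,227.4],[223,180.4],[277.4,136],[393,291.7]])
# order of loc: (+,+),(+,-),(-,-),(-,+)
ps=ps[[3,1,2,0]]
f=lambda p:np.r_[(proj('top0.png',w(p,loc))-px).ravel(),(proj('sc0.png',w(p,loc))-ps).ravel()]
r=least_squares(f,[.55,0,0],loss='soft_l1');p=r.x;print(p,f(p).round(1));np.save('box.npy',p)
c,s=np.cos(p[2]),np.sin(p[2])
def l(q): d=q[:2]-p[:2]; return np.round([c*d[0]+s*d[1],-s*d[0]+c*d[1]],4)
# lip top edge ends in scene overlay
for u,v in [(600,257),(515,377)]:
    print('lip',l(at('sc0.png',170+u/2.3,110+v/2.3,.095)))
for u,v in[(326,157),(308,235)]: print('cov -y end',l(at('top0.png',u,v,.067)))
st=manip.get_state(); ww,x,y,z=st['ee_rot'];R=Ro.from_quat([x,y,z,ww]).as_matrix();print(R.round(3))
print('jaw yaw deg',np.degrees(np.arctan2(R[1,1],R[0,1])),'box yaw',np.degrees(p[2]))
print(w(p,[[0,.25,.2],[0,.235,.078],[0,.0,.078],[0,.107,.2]]).round(4))
E
python3 fit2.py
```

```text
[ 0.54111397  0.02636607 -0.2326212 ] [-0.1 -0.6  1.5 -0.2 -1.1  0.3 -0.5  0.2  0.5  2.1 -3.3 -0.9 -0.6 -1.4
  0.6 -2.6]
lip [-0.0689  0.2037]
lip [0.0748 0.2042]
cov -y end [ 0.0875 -0.0078]
cov -y end [-0.0836 -0.0105]
[[-0.     0.363 -0.932]
 [ 0.002 -0.932 -0.363]
 [-1.    -0.002 -0.   ]]
jaw yaw deg -68.70184295195409 box yaw -13.328213144786016
[[0.5987 0.2696 0.2   ]
 [0.5953 0.255  0.078 ]
 [0.5411 0.0264 0.078 ]
 [0.5658 0.1305 0.2   ]]
```

step_arm(increments=[{"grip":0,"delta_pos":[0.013,0.027,0],"twist":1.85},{"grip":0,"delta_pos":[0.013,0.027,0],"twist":1.85},{"grip":0,"delta_pos":[0.013,0.027,0],"twist":1.85},{"grip":0,"delta_pos":[0.013,0.027,0],"twist":1.85},{"grip":0,"delta_pos":[0.013,0.027,0],"twist":1.85},{"grip":0,"delta_pos":[0.013,0.027,0],"twist":1.85},{"grip":0,"delta_pos":[0.013,0.027,0],"twist":1.85},{"grip":0,"delta_pos":[0.013,0.027,0],"twist":1.85},{"grip":0,"delta_pos":[0.013,0.027,0],"twist":1.85},{"grip":0,"delta_pos":[0.013,0.027,0],"twist":1.85}])

```text
clock: 0.93
position: [0.339, -0.2641, 0.2311]
ee_rot: [-0.241, -0.665, -0.241, 0.665]
contact_force: [0.5, 0.0, 1.0]
width: -0.0001
```

step_arm(increments=[{"grip":0,"delta_pos":[0.013,0.027,0],"twist":1.85},{"grip":0,"delta_pos":[0.013,0.027,0],"twist":1.85},{"grip":0,"delta_pos":[0.013,0.027,0],"twist":1.85},{"grip":0,"delta_pos":[0.013,0.027,0],"twist":1.85},{"grip":0,"delta_pos":[0.013,0.027,0],"twist":1.85},{"grip":0,"delta_pos":[0.013,0.027,0],"twist":1.85},{"grip":0,"delta_pos":[0.013,0.027,0],"twist":1.85},{"grip":0,"delta_pos":[0.013,0.027,0],"twist":1.85},{"grip":0,"delta_pos":[0.013,0.027,0],"twist":1.85},{"grip":0,"delta_pos":[0.013,0.027,0],"twist":1.85}])

```text
clock: 1.77
position: [0.469, 0.0058, 0.2311]
ee_rot: [-0.345, -0.617, -0.345, 0.617]
contact_force: [0.6, -0.4, -0.3]
width: 0.0001
```

step_arm(increments=[{"grip":0,"delta_pos":[0.013,0.027,0],"twist":1.85},{"grip":0,"delta_pos":[0.013,0.027,0],"twist":1.85},{"grip":0,"delta_pos":[0.013,0.027,0],"twist":1.85},{"grip":0,"delta_pos":[0.013,0.027,0],"twist":1.85},{"grip":0,"delta_pos":[0.013,0.027,0],"twist":1.85},{"grip":0,"delta_pos":[0.013,0.027,0],"twist":1.85},{"grip":0,"delta_pos":[0.013,0.027,0],"twist":1.85},{"grip":0,"delta_pos":[0.013,0.027,0],"twist":1.85},{"grip":0,"delta_pos":[0.013,0.027,0],"twist":1.85},{"grip":0,"delta_pos":[0,0,0],"twist":1.85}])

```text
clock: 2.6
position: [0.5878, 0.2523, 0.23]
ee_rot: [0.44, 0.554, 0.441, -0.552]
contact_force: [0.5, 0.6, 1.0]
width: -0.0003
```

Run:
```python
from h import *
s=manip.get_state();print(s['clock'],s['position'],s['ee_rot'],s['qpos'],s['width'])
d=snap('wrist','w1.png')
```

```text
2.6 [0.58782353 0.25228981 0.22998947] [ 0.43988032  0.5540522   0.44131576 -0.55206146] [0.29503382 0.37324735 1.36232797 0.0029662  1.40414969 0.51993925] -0.00032276618624505155
```

View pics/w1.png

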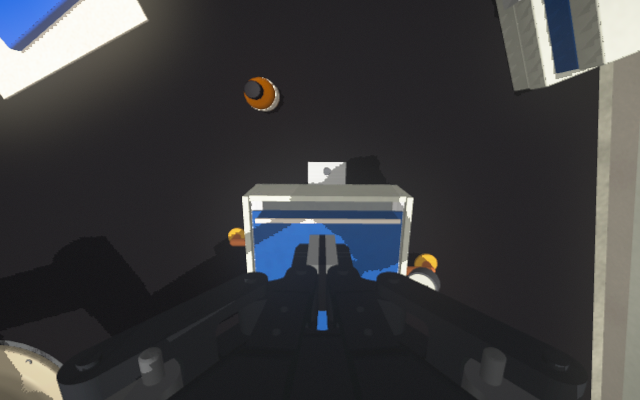

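The wrist view shows the box end square to the jaws. The lip's white edge runs along row 220 from column 254 to 402, and the end-wall corners are at about (245,196) and (411,196). I'll check the lip position from this.

Run:
```python
from h import *
p=np.load('box.npy');c,s=np.cos(p[2]),np.sin(p[2])
def l(q): d=q[:2]-p[:2]; return np.round([c*d[0]+s*d[1],-s*d[0]+c*d[1]],4)
for n,u,v,z in [('lip',254,219,.095),('lip',402,219,.095),('wall out',245,196,.068),('wall out',411,196,.068)]:
    q=at('w1.png',u,v,z);print(n,q.round(4),l(q))
st=manip.get_state();print('tcp local',l(st['position']))
def w(a,b): return np.round([p[0]+c*a-s*b,p[1]+s*a+c*b],4)
print('pre',w(0,.24),'unit -y',s,-c)
```

```text
lip [0.5136 0.2408 0.095 ] [-0.0762  0.2023]
lip [0.6643 0.2062 0.095 ] [0.0784 0.2034]
wall out [0.5028 0.2618 0.068 ] [-0.0915  0.2202]
wall out [0.6841 0.2201 0.068 ] [0.0944 0.2215]
tcp local [-0.0073  0.2279]
pre [0.5964 0.2599] unit -y -0.23052891449542642 -0.9730654754853655
```

step_arm(increments=[{"grip":0,"delta_pos":[0.009,0.002,0],"twist":0},{"grip":0,"delta_pos":[0,0,-0.03],"twist":0},{"grip":0,"delta_pos":[0,0,-0.03],"twist":0},{"grip":0,"delta_pos":[0,0,-0.03],"twist":0},{"grip":0,"delta_pos":[0,0,-0.03],"twist":0},{"grip":0,"delta_pos":[0,0,-0.02],"twist":0},{"grip":0,"delta_pos":[0,0,-0.013],"twist":0},{"grip":0,"delta_pos":[0,0,0],"twist":0}])

```text
clock: 3.32
position: [0.5927, 0.2474, 0.0747]
ee_rot: [-0.438, -0.552, -0.439, 0.557]
contact_force: [0.3, 0.3, 0.5]
width: -0.0003
```

step_arm(increments=[{"grip":0,"delta_pos":[-0.0012,-0.005,0],"twist":0},{"grip":0,"delta_pos":[-0.0012,-0.005,0],"twist":0},{"grip":0,"delta_pos":[-0.0012,-0.005,0],"twist":0},{"grip":0,"delta_pos":[-0.0012,-0.005,0],"twist":0},{"grip":0,"delta_pos":[-0.0012,-0.005,0],"twist":0},{"grip":0,"delta_pos":[-0.0012,-0.005,0],"twist":0},{"grip":0,"delta_pos":[-0.0012,-0.005,0],"twist":0},{"grip":0,"delta_pos":[-0.0012,-0.005,0],"twist":0}])

```text
clock: 3.98
position: [0.5857, 0.2092, 0.0791]
ee_rot: [0.439, 0.555, 0.439, -0.554]
contact_force: [1.0, 3.3, 1.9]
width: 0.0003
```

step_arm(increments=[{"grip":0,"delta_pos":[-0.0023,-0.0097,0],"twist":0},{"grip":0,"delta_pos":[-0.0023,-0.0097,0],"twist":0},{"grip":0,"delta_pos":[-0.0023,-0.0097,0],"twist":0},{"grip":0,"delta_pos":[-0.0023,-0.0097,0],"twist":0},{"grip":0,"delta_pos":[-0.0023,-0.0097,0],"twist":0},{"grip":0,"delta_pos":[-0.0023,-0.0097,0],"twist":0},{"grip":0,"delta_pos":[-0.0023,-0.0097,0],"twist":0},{"grip":0,"delta_pos":[-0.0023,-0.0097,0],"twist":0}])

```text
clock: 4.65
position: [0.5666, 0.1306, 0.0783]
ee_rot: [-0.439, -0.554, -0.439, 0.554]
contact_force: [1.2, 3.5, 1.0]
width: 0.0002
```

step_arm(increments=[{"grip":0,"delta_pos":[-0.0023,-0.0097,0],"twist":0},{"grip":0,"delta_pos":[-0.0023,-0.0097,0],"twist":0},{"grip":0,"delta_pos":[-0.0023,-0.0097,0],"twist":0},{"grip":0,"delta_pos":[-0.0023,-0.0097,0],"twist":0},{"grip":0,"delta_pos":[-0.0023,-0.0097,0],"twist":0},{"grip":0,"delta_pos":[-0.0023,-0.0097,0],"twist":0},{"grip":0,"delta_pos":[-0.0023,-0.0097,0],"twist":0},{"grip":0,"delta_pos":[-0.0023,-0.0097,0],"twist":0}])

```text
clock: 5.32
position: [0.5481, 0.0531, 0.0783]
ee_rot: [-0.439, -0.554, -0.439, 0.554]
contact_force: [0.4, 3.2, 3.1]
width: 0.0002
```

step_arm(increments=[{"grip":0,"delta_pos":[-0.0009,-0.0039,0],"twist":0},{"grip":0,"delta_pos":[-0.0009,-0.0039,0],"twist":0},{"grip":0,"delta_pos":[-0.0007,-0.0029,0],"twist":0},{"grip":0,"delta_pos":[-0.0005,-0.0019,0],"twist":0},{"grip":0,"delta_pos":[-0.0005,-0.0019,0],"twist":0}])

```text
clock: 5.73
position: [0.5448, 0.0395, 0.0782]
ee_rot: [-0.439, -0.554, -0.439, 0.554]
contact_force: [1.8, 2.1, 0.8]
width: -0.0001
```

step_arm(increments=[{"grip":0,"delta_pos":[-0.0003,-0.0015,0],"twist":0},{"grip":0,"delta_pos":[-0.0003,-0.0015,0],"twist":0}])

```text
clock: 5.9
position: [0.5442, 0.0367, 0.0782]
ee_rot: [-0.439, -0.554, -0.439, 0.554]
contact_force: [-0.7, 6.2, 0.8]
width: -0.0
```

step_arm(increments=[{"grip":0,"delta_pos":[-0.0003,-0.0015,0],"twist":0}])

```text
clock: 5.98
position: [0.544, 0.0367, 0.0782]
ee_rot: [0.438, 0.555, 0.44, -0.554]
contact_force: [0.8, 10.9, 2.0]
width: 0.0003
```

step_arm(increments=[{"grip":0,"delta_pos":[-0.0002,-0.001,0],"twist":0},{"grip":0,"delta_pos":[0,0,0],"twist":0}])

```text
clock: 6.15
position: [0.5436, 0.0366, 0.0783]
ee_rot: [0.437, 0.555, 0.44, -0.554]
contact_force: [-0.1, 9.8, 0.7]
width: 0.0007
```

step_arm(increments=[{"grip":0,"delta_pos":[0.0023,0.0097,0],"twist":0},{"grip":0,"delta_pos":[0,0,0.04],"twist":0},{"grip":0,"delta_pos":[0,0,0.04],"twist":0},{"grip":0,"delta_pos":[0,0,0.04],"twist":0},{"grip":0,"delta_pos":[0,0,0.03],"twist":0},{"grip":0,"delta_pos":[0,0,0],"twist":0}])

```text
clock: 6.65
position: [0.5499, 0.043, 0.2353]
ee_rot: [0.443, 0.557, 0.436, -0.551]
contact_force: [1.0, -0.6, 0.5]
width: 0.0003
```

Run:
```python
from h import *
d=snap('wrist','w2.png')
```

```text
(no output)
```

View pics/w2.png

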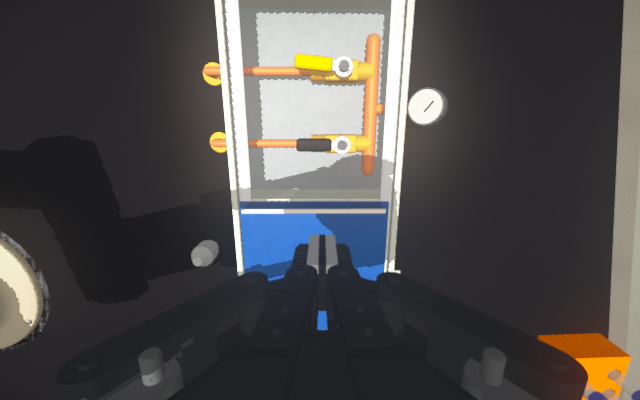

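The cover is open. The yellow valve is the far one (+y), with its stem at (344,65) and tip at (296,61). The black one has its stem at (342,145) and tip at (297,144). The lip is at row 211.

Run:
```python
from h import *
p=np.load('box.npy');c,s=np.cos(p[2]),np.sin(p[2])
def l(q): d=q[:2]-p[:2]; return np.round([c*d[0]+s*d[1],-s*d[0]+c*d[1]],4)
for n,u,v,z in [('ystem',344,65.5,.058),('ytip',296,61,.052),('bstem',342,145,.058),('btip',297,144,.052),('lip',242,212,.095),('lip',386,212,.095)]:
    q=at('w2.png',u,v,z);print(n,q.round(4),l(q))
def w(a,b): return np.round([p[0]+c*a-s*b,p[1]+s*a+c*b],4)
S=(.030,.144)
for th in np.arange(-.35,1.75,.175):
  pass
st=manip.get_state();print('tcp',st['position'],l(st['position']))
print('start over',w(-.006,.112))
```

```text
ystem [0.6047 0.1601 0.058 ] [0.031  0.1448]
ytip [0.5568 0.1768 0.052 ] [-0.0195  0.15  ]
bstem [0.5855 0.0807 0.058 ] [0.0307 0.0631]
btip [0.5362 0.093  0.052 ] [-0.0202  0.0637]
lip [0.4659 0.0402 0.095 ] [-0.0763 -0.0039]
lip [0.6139 0.0049 0.095 ] [ 0.0758 -0.0041]
tcp [0.54825692 0.04313451 0.23201882] [0.0031 0.018 ]
start over [0.5611 0.1367]
```

Run:
```python
import numpy as np
p=np.load('box.npy');c,s=np.cos(p[2]),np.sin(p[2])
w=lambda l: np.array([p[0]+c*l[0]-s*l[1],p[1]+s*l[0]+c*l[1]])
S=np.array([.031,.1445]);a,b,rc=.0145,.011,.032
P=[w([-.0155,.114])];
for th in np.linspace(0,1.6,13):
    d=np.array([-np.cos(th),np.sin(th)]);n=np.array([np.sin(th),np.cos(th)]); C=S+rc*d-.007*n-[a,b]; P.append(w(C)); 
P=np.array(P);print(P.round(4));print((np.diff(P,axis=0)*1000).round(1))
```

```text
[[0.5523 0.1409]
 [0.5552 0.153 ]
 [0.5556 0.1574]
 [0.5565 0.1616]
 [0.558  0.1657]
 [0.56   0.1696]
 [0.5626 0.1732]
 [0.5655 0.1764]
 [0.5689 0.1791]
 [0.5726 0.1814]
 [0.5766 0.1832]
 [0.5808 0.1844]
 [0.5851 0.1851]
 [0.5895 0.1852]]
[[ 2.9 12.2]
 [ 0.4  4.3]
 [ 0.9  4.3]
 [ 1.5  4.1]
 [ 2.   3.9]
 [ 2.5  3.6]
 [ 3.   3.2]
 [ 3.4  2.8]
 [ 3.7  2.3]
 [ 4.   1.8]
 [ 4.2  1.2]
 [ 4.3  0.7]
 [ 4.4  0.1]]
```

step_arm(increments=[{"grip":0,"delta_pos":[0.002,0.033,0],"twist":0},{"grip":0,"delta_pos":[0.001,0.033,0],"twist":0},{"grip":0,"delta_pos":[0.001,0.032,0],"twist":0},{"grip":0,"delta_pos":[0,0,-0.04],"twist":0},{"grip":0,"delta_pos":[0,0,-0.04],"twist":0},{"grip":0,"delta_pos":[0,0,-0.04],"twist":0},{"grip":0,"delta_pos":[0,0,0],"twist":0},{"grip":0,"delta_pos":[0,0,0],"twist":0}])

```text
clock: 7.37
position: [0.5475, 0.1412, 0.1055]
ee_rot: [-0.438, -0.551, -0.441, 0.557]
contact_force: [0.5, -0.3, 1.0]
width: 0.0001
```

step_arm(increments=[{"grip":0,"delta_pos":[0.004,0,0],"twist":0},{"grip":0,"delta_pos":[0,0,-0.025],"twist":0},{"grip":0,"delta_pos":[0,0,-0.02],"twist":0},{"grip":0,"delta_pos":[0,0,-0.012],"twist":0},{"grip":0,"delta_pos":[0,0,0],"twist":0},{"grip":0,"delta_pos":[0,0,0],"twist":0}])

```text
clock: 7.87
position: [0.5561, 0.1417, 0.0532]
ee_rot: [0.44, 0.555, 0.438, -0.553]
contact_force: [-0.3, -0.2, -0.2]
width: 0.0003
```

step_arm(increments=[{"grip":0,"delta_pos":[0,0,-0.004],"twist":0},{"grip":0,"delta_pos":[0,0,0],"twist":0},{"grip":0,"delta_pos":[0,0,0],"twist":0}])

```text
clock: 8.12
position: [0.5551, 0.1418, 0.0485]
ee_rot: [0.44, 0.555, 0.439, -0.553]
contact_force: [-0.4, -0.6, -0.1]
width: 0.0003
```

step_arm(increments=[{"grip":0,"delta_pos":[-0.001,0.006,-0.001],"twist":0},{"grip":0,"delta_pos":[0,0.006,0],"twist":0},{"grip":0,"delta_pos":[0.0004,0.0043,0],"twist":0},{"grip":0,"delta_pos":[0.0009,0.0043,0],"twist":0},{"grip":0,"delta_pos":[0.0015,0.0041,0],"twist":0},{"grip":0,"delta_pos":[0.002,0.0039,0],"twist":0}])

```text
clock: 8.62
position: [0.5567, 0.1691, 0.0463]
ee_rot: [-0.44, -0.552, -0.439, 0.555]
contact_force: [-3.0, -6.7, 3.9]
width: -0.0
```

step_arm(increments=[{"grip":0,"delta_pos":[0.0025,0.0036,0],"twist":0},{"grip":0,"delta_pos":[0.003,0.0032,0],"twist":0},{"grip":0,"delta_pos":[0.0034,0.0028,0],"twist":0},{"grip":0,"delta_pos":[0.0037,0.0023,0],"twist":0}])

```text
clock: 8.95
position: [0.5656, 0.1815, 0.0457]
ee_rot: [-0.438, -0.55, -0.441, 0.558]
contact_force: [-8.6, -2.9, 4.9]
width: -0.0002
```

step_arm(increments=[{"grip":0,"delta_pos":[0.004,0.0015,0],"twist":0},{"grip":0,"delta_pos":[0.0042,0.0009,0],"twist":0},{"grip":0,"delta_pos":[0.0043,0.0004,0],"twist":0},{"grip":0,"delta_pos":[0.0044,0,0],"twist":0},{"grip":0,"delta_pos":[0,0,0],"twist":0}])

```text
clock: 9.37
position: [0.5809, 0.1871, 0.0447]
ee_rot: [-0.435, -0.551, -0.443, 0.558]
contact_force: [-9.4, 5.0, 0.3]
width: 0.0
```

step_arm(increments=[{"grip":0,"delta_pos":[0.003,-0.0007,0],"twist":0},{"grip":0,"delta_pos":[0.003,-0.0007,0],"twist":0},{"grip":0,"delta_pos":[0,0,0],"twist":0}])

```text
clock: 9.62
position: [0.5868, 0.1868, 0.0445]
ee_rot: [-0.435, -0.551, -0.443, 0.557]
contact_force: [-9.0, 7.9, -0.6]
width: -0.0003
```

Run:
```python
from h import *
d=snap('wrist','w3.png'); s=manip.get_state();print(s['clock'],s['position'],s['contact_force'])
snap('top','top3.png')
```

```text
9.6667 [0.58691096 0.18686604 0.04451132] [-9.94540637  7.16794512 -0.76158764]
```

View pics/w3.png

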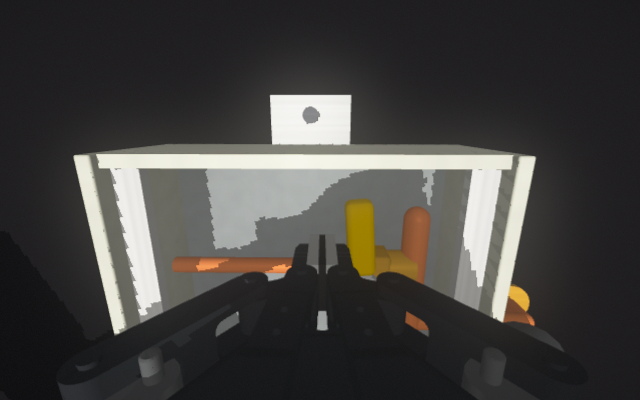

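The yellow handle is at (360,237) and points almost to +y, with the finger bearing on its -x face. The finger was still moving freely, so I'll push until the force rises at the stop.

step_arm(increments=[{"grip":0,"delta_pos":[0.002,-0.0005,0],"twist":0},{"grip":0,"delta_pos":[0.002,-0.0005,0],"twist":0},{"grip":0,"delta_pos":[0,0,0],"twist":0}])

```text
clock: 9.97
position: [0.5886, 0.1866, 0.0445]
ee_rot: [-0.433, -0.55, -0.444, 0.558]
contact_force: [-14.2, 10.3, 3.4]
width: 0.0
```

step_arm(increments=[{"grip":0,"delta_pos":[0.002,-0.0005,0],"twist":0},{"grip":0,"delta_pos":[0.002,-0.0005,0],"twist":0},{"grip":0,"delta_pos":[0,0,0],"twist":0}])

```text
clock: 10.22
position: [0.5888, 0.1866, 0.0444]
ee_rot: [-0.431, -0.549, -0.446, 0.56]
contact_force: [-20.4, 11.3, 8.0]
width: 0.0001
```

step_arm(increments=[{"grip":0,"delta_pos":[-0.01,0.0015,0],"twist":0},{"grip":0,"delta_pos":[-0.012,0.001,0],"twist":0},{"grip":0,"delta_pos":[-0.005,0,0],"twist":0},{"grip":0,"delta_pos":[0,0,0.03],"twist":0},{"grip":0,"delta_pos":[0,0,0.04],"twist":0},{"grip":0,"delta_pos":[0,0,0.04],"twist":0},{"grip":0,"delta_pos":[-0.01,-0.03,0.04],"twist":0},{"grip":0,"delta_pos":[-0.01,-0.04,0.02],"twist":0},{"grip":0,"delta_pos":[-0.01,-0.04,0.02],"twist":0},{"grip":0,"delta_pos":[0,0,0],"twist":0}])

```text
clock: 11.05
position: [0.5492, 0.0818, 0.23]
ee_rot: [0.441, 0.556, 0.435, -0.554]
contact_force: [-0.0, 0.6, -0.5]
width: 0.0
```

Run:
```python
from h import *
s=manip.get_state();print(s['clock'],s['position'],s['contact_force'])
a=snap('wrist','w4.png')['img'];b=snap('top','top4.png')['img']
cv2.imwrite('pics/c4.png',np.vstack([a[:300],b[100:300]])[:,:,::-1])
```

```text
11.05 [0.54918828 0.08175419 0.23002299] [-0.00840758  0.57515526 -0.48009002]
```

View pics/c4.png

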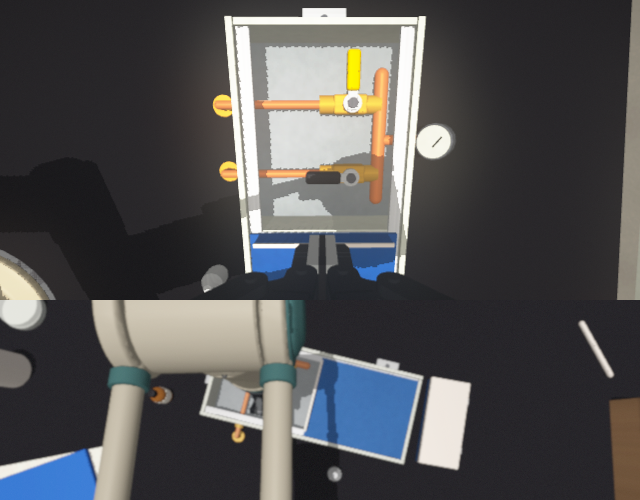

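The yellow handle now runs from its stem at (353,103) to its tip at (354,50), so it points to +y. The black one still points to -x, from stem (350,177) to tip (306,178). The cover is over the deck, and the bottle, objective and slide box look unmoved. I'll put numbers on this before handing in.

Run:
```python
from h import *
p=np.load('box.npy');c,s=np.cos(p[2]),np.sin(p[2])
def l(q): d=q[:2]-p[:2]; return np.array([c*d[0]+s*d[1],-s*d[0]+c*d[1]])
L={n:l(at('w4.png',u,v,z)) for n,u,v,z in [('ys',353,103,.058),('yt',354.5,50,.058),('bs',350.5,177.5,.058),('bt',306,178,.052),('lip1',253,244.5,.095),('lip2',395,244.5,.095),('wl',229,18,.068),('wr',423,18,.068)]}
print({k:v.round(4) for k,v in L.items()})
d=L['yt']-L['ys'];e=L['wr']-L['wl'];print('handle',np.arctan2(d[1],-d[0]),'end-wall yaw err',np.arctan2(e[1],e[0]))
# cover -y edge, gap to the end wall in the top picture: before/after diffs of loose things
a=cv2.imread('pics/top0.png').astype(int);b=cv2.imread('pics/top4.png').astype(int);D=abs(a-b).max(2)
for n,(x0,x1,y0,y1) in dict(slide=(415,475,172,275),obj=(325,345,263,285),bottle=(147,174,184,206)).items(): print(n,(D[y0:y1,x0:x1]>40).sum())
```

```text
{'ys': array([0.0308, 0.1442]), 'yt': array([0.0309, 0.195 ]), 'bs': array([0.0302, 0.064 ]), 'bt': array([-0.0207,  0.0625]), 'lip1': array([-0.0765, -0.0014]), 'lip2': array([ 0.0758, -0.0022]), 'wl': array([-0.0906,  0.2201]), 'wr': array([0.0946, 0.2203])}
handle 1.5727574093298264 end-wall yaw err 0.0010164772736541876
slide 26
obj 6
bottle 0
```

```bash
python3 -c "
from h import *
print(manip.sign_off(), manip.get_state()['clock'])"
```

```text
the job is handed in; nothing more can be done
the job is handed in; nothing more can be done
```

The gas valve is shut and the job is handed in. I pushed the cover by its lip to the open stop, then pushed the yellow handle clockwise to its stop. I backed the fingers clear and handed in soon after 11.1 s, against the 48 s limit. The hand-in gives no verdict, so the last checks below are my own measurements.

- **Cover:** the lip's outer face measures about -2 mm along the box's y, which puts the cover's origin at about -108 mm. That matches the open stop, and the push force rose to about 11 N there.
- **Yellow handle:** it measures 1.57 rad. At the stop the force rose to about 23 N and the handle stopped moving.
- **Black handle:** its tip is within about 2 mm of where the first measurement put it.
- **Bottle, objective and slide box:** before and after pictures show no change at the bottle and 6 changed pixels at the objective. The slide box area has 26, which I took to be the arm's shadow and did not look into further. The slide box looks unmoved in the picture.
- **Robot:** the contact force read about 0.7 N with the arm clear of everything, which is its normal noise.

One disagreement: lip readings from different pictures differed by about 2 mm, which is within the camera calibration.

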